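Start a watch timing run

TASK

Start a timing run for the steel diver's watch that lies face up on the microphone stand: first tap the middle of the watch's face lightly from above with the fingertips to set its balance going, then press the blue key of the grey timing console fully down, and after it the green key fully down. Touch gently, do not press the red key, and do not lift the watch, push it out of its place on the stand or disturb the other things on the bench; at the end leave everything alone.

Things in the scene. Friction and masses are not known exactly. Their poses are not given: they have to be found in the camera images.
- watch_face (a point): centre of the glass, on top of the steel diver's watch (round dark-rimmed case 46 mm across, dial up), about 44 mm above the bench. Tap with the fingers closed together: it counts above 0.5 N with the middle between the fingertips within 30 mm sideways of this point. The stand gives way under it (see mic_stand); over 25 N is rough.
- watch: the same watch, loose, 0.16 kg, 49 x 68 x 26 mm; origin at the centre of its underside, z up, band along its y. It may not be shifted by more than 6 mm, lifted or tipped.
- mic_stand: microphone stand under the watch, fixed: 72 x 92 mm, two dark jaws beside the watch up to 33.5 mm above the bench. Its cradle is sprung: it carries the watch, yields downwards from about 2 N on the watch by 1 mm per newton, 6 mm in all (then hard), and rises again. Origin at the centre of its underside, z up, y along the watch's band.
- console: grey timing console, fixed, 90 mm (x) x 156 mm (y) x 24 mm high, dark screen on its far half, three keys in a row along its y on its near half, 18 mm nearer than the middle. Origin at the centre of its underside. A fixed black lamp cable hangs 0.47 m above the bench along x at about y = -0.17, to the right of the work: keep the wrist clear of it.
- key_blue_top (a point): blue round push key, 25 mm across, flat top; the point is the centre of its top face, 38.5 mm above the bench with the key up. A black bezel 35 mm across and 3 mm high surrounds it; it stands 14.5 mm above the console, 9.5 mm when down. Its top also yields softly (1.2 N per mm, up to 6 mm) and springs back. The keys are 50 mm apart in a row, in varying colour order.
- key_green_top (a point): green round push key, 25 mm across, flat top; the point is the centre of its top face, 38.5 mm above the bench with the key up. A black bezel 35 mm across and 3 mm high surrounds it; it stands 14.5 mm above the console, 9.5 mm when down. Its top also yields softly (1.2 N per mm, up to 6 mm) and springs back. The keys are 50 mm apart in a row, in varying colour order.
- key_red_top (a point): red round push key, 25 mm across, flat top; the point is the centre of its top face, 38.5 mm above the bench with the key up. A black bezel 35 mm across and 3 mm high surrounds it; it stands 14.5 mm above the console, 9.5 mm when down. Its top also yields softly (1.2 N per mm, up to 6 mm) and springs back. The keys are 50 mm apart in a row, in varying colour order.
- key_blue (a joint): travel of the blue key, m: 0 up (start), 0.005 fully down. Friction of about 2 N resists it and it latches where it is left; there is no bringing it back up. A soft sprung top sits on it, so 5 to 7 N takes it fully down. Pressed from 0.0035 on; more than 25 N counts as rough.
- key_green (a joint): travel of the green key, m: 0 up (start), 0.005 fully down. Friction of about 2 N resists it and it latches where it is left; there is no bringing it back up. A soft sprung top sits on it, so 5 to 7 N takes it fully down. Pressed from 0.0035 on; more than 25 N counts as rough. It must be up while the blue one goes down.
- key_red (a joint): travel of the red key, m: 0 up (start), 0.005 fully down. Friction of about 2 N resists it and it latches where it is left; there is no bringing it back up. A soft sprung top sits on it, so 5 to 7 N takes it fully down. It must stay up.
- module_blue: key module of the blue key: the fixed black bezel with its key; origin at the console's top under the key's centre. Over 25 N on it is rough.
- module_green: key module of the green key, built alike.
- loupe: eye loupe, black with a brass rim, 35 mm across, 30 mm high, loose to the right of the console and the stand; leave it. Origin under its centre.
- gold_watch: gold wristwatch lying on its side, 67 x 78 x 48 mm, loose on the right; leave it. Origin under its centre.
- oil_cups: wooden rack of four coloured oil cups, 30 x 82 x 24 mm, loose near the front edge; leave it. Origin under its centre.
- case_opener: blue-handled case opener, 30 x 126 x 13 mm, loose on the right; leave it. Origin under its centre.

How it is judged (in metres and radians):
On the way, in this order (a step that is already met when the one before it is completed fails the run):
1. the watch's face is tapped from above while the blue and green keys are still up (contact force between the fingers and watch above 0.5 N and horizontal distance between the grasp point and watch_face below 0.03 m and z of the grasp point in the frame of watch_face above 0 m and value of joint each of key_blue, key_green below 0.0015 m), for 0.02 s.
2. the blue key is pressed down while the green key is still up (value of joint key_blue above 0.0035 m and value of joint key_green below 0.0015 m), for 0.1 s.
3. the green key is pressed down (value of joint each of key_blue, key_green above 0.0035 m), for 0.1 s.
At the end, for the whole second after the job is handed in: Blue and green keys at least 3.5 mm down, red key less than 1.5 mm down; the watch at rest in its place on the stand, within 6 mm of where it lay and tilted less than 0.12 rad; loupe, gold watch, oil cups and case opener within 20 mm of where they lay (all of step 3 and value of joint key_red below 0.0015 m and z of watch_face in the frame of mic_stand between 0.04 and 0.048 m and distance of watch_face from where it was at the start of the episode below 0.006 m and angle between watch_face's own z axis and vertical below 0.12 rad and linear speed of watch below 0.02 m/s and distance of each of loupe, gold_watch, oil_cups, case_opener from where it was at the start of the episode below 0.02 m); the robot touches nothing.
It fails at once if the red key is pressed (1.5 mm or more) (value of joint key_red above 0.0015 m).
It fails at once if the watch is touched with more than 25 N (contact force between the fingers and watch above 25 N).
It fails at once if a key is pressed with more than 25 N (contact force between the fingers and module_blue above 25 N or contact force between the fingers and module_green above 25 N).
It fails at once if the watch is lifted, tipped or pushed off its place (z of watch_face in the frame of mic_stand above 0.051 m or distance of watch_face from where it was at the start of the episode above 0.012 m or angle between watch_face's own z axis and vertical above 0.3 rad).
It fails at once if the loupe, gold watch, oil cups or case opener is displaced by more than 20 mm (distance of any of loupe, gold_watch, oil_cups, case_opener from where it was at the start of the episode above 0.02 m).
It also fails if it takes over 48 s, if anything falls off the work surface, if the arm or the gripper's body presses on something with over 40 N, if the wrist force passes 120 N, or if a joint passes its speed limit or range.

ROBOT

A 6-joint arm with a two-finger parallel gripper is mounted at the origin on a cart in front of the work surface, level with it; the furniture and walls round the work are solid. World frame = base frame: x ahead of the robot, y to its left, z up, the work surface at z = 0. Lengths are in mm, angles in rad, forces in N, time in s.
With the tool pointing down it reaches from about 350 to 725 mm from the base axis. Payload 4.3 kg.
Tool frame: the origin (TCP) lies between the finger pads; the fingertips stand 22 mm ahead of it and the grasp point (between the pads) lies 3 mm ahead of it; z points along the fingers, y is the line along which they close (so a half turn about z gives the same grasp; the last joint's range is limited). The gripper opens to 85 mm and grips with 20 to 120 N. Pads are 22 mm wide; open, the fingers measure 114 mm over their backs; the gripper's body (76 mm by 85 mm) begins 54 mm behind the grasp point. The pads swing forward as they close: fully open they stand 13 mm farther back than shut.
Start: joints at [-0.11, 0.377, 0.081, 1.274, 0, 1.46], TCP at [575.034, 0.002, 253.329] pointing down, gripper open.
Joint ranges: [-2.72, 2.72], [-0.84, 1.66], [-1.02, 1.22], [-1.77, 2.12], [-1.37, 1.28], [-3.14, 3.14]. Speed limits (rad/s): [2.57, 2.57, 3.14, 3.14, 3.14, 3.14].

INTERFACE

Orientations are given as [roll, pitch, yaw] about the fixed x, y, z axes, in that order (R = Rz(yaw) Ry(pitch) Rx(roll)).
In Python, from cell import bot gives the robot as it stands.
- The arm moves only by the tool jog_arm, never from a script. Its argument "motion" is a list of rows, each a list of 5 numbers: the shift along the world's x, y, z in cm, then the turn about the world's z in rad, then the finger opening in cm, from 0 to 8.54. In form: [[x, y, z, yaw, jaw], ...]. A call has exactly 10 rows; each row shifts and turns the commanded pose from where the row before left it; what a row does not reach is not made up. A row lasts 1/8 s, in which the tool goes at most 62.5 mm and 10.7 degrees, less where a joint would pass 70% of its speed; a pose out of reach is approached as far as the arm can. A call with a gripper value outside its range is refused whole. The fingers move at their own pace and stop on an object; the grip force is fixed at half the most. Time passes only in rows, so rows that do not move let the fingers close, or fill a call up. It gives the time, the measured TCP pose, the force, the opening and the grip force at its end, in the units of the state.
- bot.read_state(): the state, without advancing time (a new reading comes with each control period).
- bot.get_image(name): name is "scene" or "top" or "wrist"; returns the picture (384x512x3 uint8, red, green, blue); there is no depth.
- bot.camera_params(name): a dict with "mtx" (3x3 intrinsics, pixels), "position" and "attitude" of the camera in the world; the wrist camera has in their place "tool_from_camera" (4x4, takes a point from camera to tool coordinates, whose origin is the TCP and whose axes are the flange's). Camera axes: x right, y down, z forward; pixel columns grow to the right and rows downward; lengths in mm; the calibration is good to about 2 mm. The wrist camera is an equidistant fisheye: a pixel r from the principal point sees the ray r / f radians off the axis. A picture is of the moment at which its call begins: read the wrist's pose just before it. camera_params takes no time and is no camera call.
- bot.hand_in(): hands the job in; it is judged then, once.
The state is a dict: "clock": time; "joint_positions": joint angles; "qd": joint speeds; "joint_torque": joint torques, N m; "ee_pos": TCP position; "eef_rot": TCP orientation; "force": force on the tool from outside, world axes, zero at the start; "moment": the same for the moment, N m; "opening": finger opening in mm; "gripper_force": force on a finger pad.
Only numpy, scipy, OpenCV 4.12 (cv2) and the standard library are available. Lean on these libraries where they do the work, as an engineer would, in place of code of your own. Each camera call takes 0.05 s, during which the arm holds its last target. There are 200 camera calls.

## Working session

There is one attempt and no reset: what is moved stays moved. The work goes in short steps, Python scripts to look and compute and a tool call to move; the robot and the scene stay as the last step left them, time stands still between calls to the robot, and variables do not carry over. Pictures are saved under pics/ and viewed, at most 10 in all, crops included, and the job is handed in when it is done.

Besides the shell and the picture viewer there is one more tool, called after "Emit:" as name(argument=value, ...), one argument or row to a line, values as JSON. jog_arm: Moves the arm, as the interface text tells. Its arguments: {"type":"object","properties":{"motion":{"type":"array"}},"required":["motion"]}

```bash
mkdir -p pics; python3 - <<'E'
from cell import bot
import cv2
s=bot.read_state(); print(s)
for n in ("top","scene","wrist"):
    p=bot.camera_params(n); print(n,p)
    cv2.imwrite(f"pics/{n}0.png",bot.get_image(n)[:,:,::-1])
E
```

```text
{'clock': 0.0, 'joint_positions': array([-1.10283543e-01,  3.78064466e-01,  7.96262504e-02,  1.27443352e+00,
       -2.57504595e-05,  1.46050634e+00]), 'qd': array([-4.52358185e-04,  9.77758438e-04, -6.55973074e-06, -7.58346330e-05,
        6.72227145e-04,  5.68583023e-04]), 'joint_torque': array([ 5.03441061e-04, -4.63600910e+01,  2.69876987e+01,  2.07655923e-02,
       -6.74222474e-05, -6.15417605e-06]), 'ee_pos': array([5.74373106e+02, 7.74602475e-02, 2.52360197e+02]), 'eef_rot': array([-3.13952702e+00, -2.02838689e-04,  1.57080259e+00]), 'force': array([-0.66635598,  0.04802641,  0.75142158]), 'moment': array([-0.01101396, -0.0091667 ,  0.02423663]), 'gripper_force': 0.0, 'opening': 85.30157307647912}
top {'mtx': array([[477.75166861,   0.        , 255.21102593],
       [  0.        , 477.75166861, 198.71210106],
       [  0.        ,   0.        ,   1.        ]]), 'position': array([411.7575561 , -49.09835702, 976.69628457]), 'attitude': array([-2.99262075, -0.00853766, -1.56611509])}
scene {'mtx': array([[437.63613672,   0.        , 248.1684698 ],
       [  0.        , 437.63613672, 196.44670839],
       [  0.        ,   0.        ,   1.        ]]), 'position': array([-38.74193966, 381.32521286, 554.23493355]), 'attitude': array([-2.15556053,  0.01884525, -2.21348953])}
wrist {'mtx': array([[297.31863964,   0.        , 252.67061036],
       [  0.        , 297.31863964, 189.16792388],
       [  0.        ,   0.        ,   1.        ]]), 'tool_from_camera': array([[ 5.78007952e-04, -9.55648870e-01, -2.94507900e-01,
         7.56749753e+01],
       [ 9.99999783e-01,  4.59005718e-04,  4.73194539e-04,
        -1.65617731e-01],
       [-3.17027016e-04, -2.94508110e-01,  9.55648928e-01,
        -1.19699922e+02],
       [ 0.00000000e+00,  0.00000000e+00,  0.00000000e+00,
         1.00000000e+00]])}
```

View pics/top0.png

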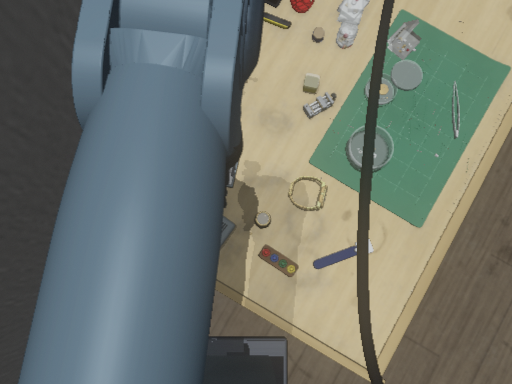

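View pics/wrist0.png

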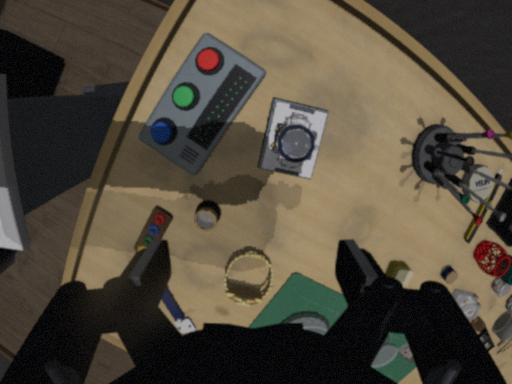

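View pics/scene0.png

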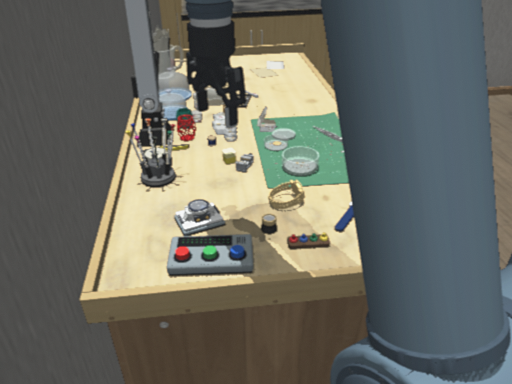

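The wrist view shows red (209,61), green (185,96), blue (163,131) and the watch dial (296,143). In the scene view, red is at (182,254), green (210,252), blue (237,252) and the watch (199,208).

```bash
cat > h.py <<'E'
import numpy as np, cv2
from cell import bot
from scipy.spatial.transform import Rotation as R
def ray(name,px,st=None):
    p=bot.camera_params(name); K=p["mtx"]
    a=(px[0]-K[0,2])/K[0,0]; b=(px[1]-K[1,2])/K[1,1]
    if name=="wrist":
        t=np.hypot(a,b); d=np.array([np.sin(t)*a/t,np.sin(t)*b/t,np.cos(t)])
        T=p["tool_from_camera"]; Rt=R.from_euler('xyz',st["eef_rot"]).as_matrix()
        return Rt@T[:3,3]+st["ee_pos"], Rt@T[:3,:3]@d
    return p["position"], R.from_euler('xyz',p["attitude"]).as_matrix()@np.array([a,b,1.])
def onplane(name,px,z,st=None):
    o,d=ray(name,px,st); return o+d*(z-o[2])/d[2]
def blob(img,c,near,rad=18):
    f=img.astype(int); o=[i for i in range(3) if i!=c]
    m=(f[...,c]>60)&(f[...,c]>1.5*f[...,o].max(2))
    yy,xx=np.mgrid[:img.shape[0],:img.shape[1]]
    m&=np.hypot(xx-near[0],yy-near[1])<rad
    return xx[m].mean(),yy[m].mean(),m.sum()
E
python3 - <<'E'
from h import *
st=bot.read_state()
W=cv2.imread("pics/wrist0.png")[:,:,::-1]; S=cv2.imread("pics/scene0.png")[:,:,::-1]
for n,c,w,s in (("red",0,(209,61),(182,254)),("green",1,(185,96),(210,252)),("blue",2,(163,131),(237,252))):
    a=blob(W,c,w); b=blob(S,c,s,12)
    print(n,np.round(a,1),onplane("wrist",a,37.5,st).round(1),np.round(b,1),onplane("scene",b,37,st).round(1))
print("watch",onplane("wrist",(296,143),44,st).round(1),onplane("scene",(199,206),44).round(1))
for n,p,z in (("loupe",(208,209),30),("cups_far",(163,212),24),("cups_near",(140,250),24),("gold",(248,278),40),("c1",(207,35),24),("c2",(265,72),24),("c3",(195,173),24),("c4",(142,137),24)):
    print(n,onplane("wrist",p,z,st).round(1))
E
```

```text
red [207.7  59.2 409. ] [524.2 123.4  37.5] [181.8 252.7 173. ] [520.1 124.4  37. ]
green [183.1  95.8 360. ] [495.6  82.7  37.5] [209.6 251.7 150. ] [491.5  83.4  37. ]
blue [160.1 131.3 310. ] [466.6  42.8  37.5] [236.8 251.2 151. ] [462.2  44.   37. ]
watch [622.6  28.7  44. ] [618.5  27.4  44. ]
loupe [518.7 -55.5  30. ]
cups_far [457.7 -62.7  24. ]
cups_near [ 416.2 -121.    24. ]
gold [ 568.  -150.4   40. ]
c1 [521.2 154.9  24. ]
c2 [588.2 109.1  24. ]
c3 [503.7 -10.9  24. ]
c4 [438.   35.5  24. ]
```

Emit:
jog_arm(
  motion=[
    [-0.3,0,-2,0,0],
    [-0.3,0,-2,0,0],
    [-0.3,0,-2,0,0],
    [-0.3,0,-2,0,0],
    [-0.3,0,-2,0,0],
    [0,0,0,0,0],
    [0,0,0,0,0],
    [0,0,0,0,0],
    [0,0,0,0,0],
    [0,0,0,0,0],
  ],
)

```text
clock: 1.4
ee_pos: [560.3, -0.0, 153.8]
eef_rot: [3.141, 0.0, 1.571]
force: [0.2, -0.9, -0.7]
opening: -0.0
gripper_force: 0.0
```

```bash
python3 - <<'E'
from h import *
st=bot.read_state(); print(st["ee_pos"],st["eef_rot"],st["opening"],st["force"])
W=bot.get_image("wrist"); cv2.imwrite("pics/wrist1.png",W[:,:,::-1])
E
```

```text
[ 5.60326165e+02 -3.50182571e-02  1.53754827e+02] [3.14073929e+00 9.83202018e-05 1.57079094e+00] -0.03872678957316459 [ 0.24106673 -0.90731972 -0.73296832]
```

View pics/wrist1.png

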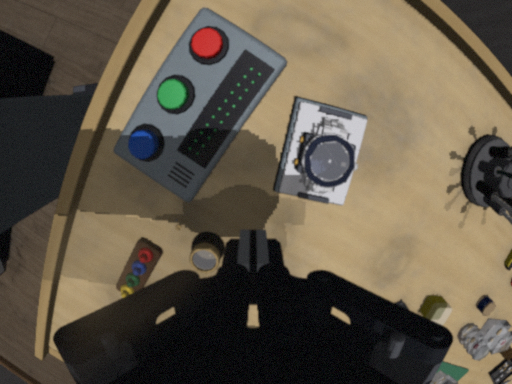

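Closed fingertips show at (253,240), the watch dial at (328,160), red (209,44), green (175,95) and blue (145,142).

```bash
python3 - <<'E'
from h import *
st=bot.read_state()
W=cv2.imread("pics/wrist1.png")[:,:,::-1]
for n,c,w in (("red",0,(209,44)),("green",1,(175,95)),("blue",2,(145,142))):
    a=blob(W,c,w,22); print(n,np.round(a,1),onplane("wrist",a,37.5,st).round(1))
g=cv2.cvtColor(W[120:200,285:375].copy(),cv2.COLOR_RGB2GRAY)
c=cv2.HoughCircles(cv2.resize(g,None,fx=3,fy=3),cv2.HOUGH_GRADIENT,1,60,param1=120,param2=20,minRadius=50,maxRadius=100)
for q in c[0][:3]: 
    p=(285+q[0]/3,120+q[1]/3); print("watch",np.round(p,1),q[2]/3,onplane("wrist",p,43,st).round(1))
print("tip ray at z132",onplane("wrist",(253,232),132,st).round(1))
E
```

```text
red [206.4  42.3 783. ] [524.  123.1  37.5]
green [171.8  93.7 711. ] [495.6  82.7  37.5]
blue [141.2 143.9 611. ] [467.   42.6  37.5]
watch [329.5 161.2] 26.0 [622.3  28.4  43. ]
tip ray at z132 [560.3   8.6 132. ]
```

Emit:
jog_arm(
  motion=[
    [1.24,0.56,-1.2,0,0],
    [1.24,0.56,-1.2,0,0],
    [1.24,0.56,-1.2,0,0],
    [1.24,0.56,-1.2,0,0],
    [1.24,0.56,-1.2,0,0],
    [0,0,-1,0,0],
    [0,0,-0.6,0,0],
    [0,0,-0.4,0,0],
    [0,0,0,0,0],
    [0,0,0,0,0],
  ],
)

```text
clock: 2.7
ee_pos: [622.2, 27.9, 73.9]
eef_rot: [3.141, 0.0, 1.571]
force: [0.4, 0.2, 0.2]
opening: -0.0
gripper_force: 0.0
```

```bash
python3 - <<'E'
from h import *
W=bot.get_image("wrist"); cv2.imwrite("pics/wrist2.png",W[:,:,::-1])
E
```

```text
(no output)
```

View pics/wrist2.png

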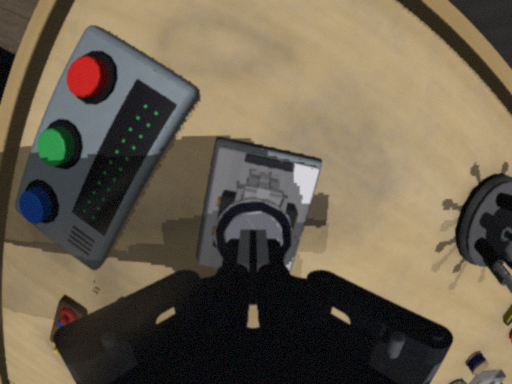

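The fingertips at (253,240) sit over the middle of the watch dial (ring centred at about (253,232)). I'll tap lightly and rise.

Emit:
jog_arm(
  motion=[
    [0,0,-0.3,0,0],
    [0,0,-0.2,0,0],
    [0,0,-0.2,0,0],
    [0,0,-0.1,0,0],
    [0,0,-0.1,0,0],
    [0,0,-0.1,0,0],
    [0,0,-0.1,0,0],
    [0,0,0,0,0],
    [0,0,0,0,0],
    [0,0,0,0,0],
  ],
)

```text
clock: 4.0
ee_pos: [622.0, 28.0, 62.7]
eef_rot: [3.141, 0.0, 1.571]
force: [-2.5, -0.0, 6.3]
opening: -0.2
gripper_force: 2.9
```

Emit:
jog_arm(
  motion=[
    [0,0,0.3,0,0],
    [0,0,0.5,0,0],
    [0,0,2.2,0,0],
    [-3.1,0.3,0.5,0,0],
    [-3.1,0.3,0,0,0],
    [-3.1,0.3,0,0,0],
    [-3.1,0.3,0,0,0],
    [-3.1,0.3,-0.5,0,0],
    [0,0,-1.5,0,0],
    [0,0,0,0,0],
  ],
)

```text
clock: 5.25
ee_pos: [466.0, 43.1, 76.7]
eef_rot: [-3.14, -0.0, 1.571]
force: [-0.1, -0.2, 1.3]
opening: -0.0
gripper_force: 0.0
```

```bash
python3 - <<'E'
from h import *
st=bot.read_state(); print(st["ee_pos"],st["force"])
W=bot.get_image("wrist"); cv2.imwrite("pics/wrist3.png",W[:,:,::-1])
E
```

```text
[466.02231442  43.0542709   76.65563078] [-0.07396829 -0.20452731  1.260485  ]
```

View pics/wrist3.png

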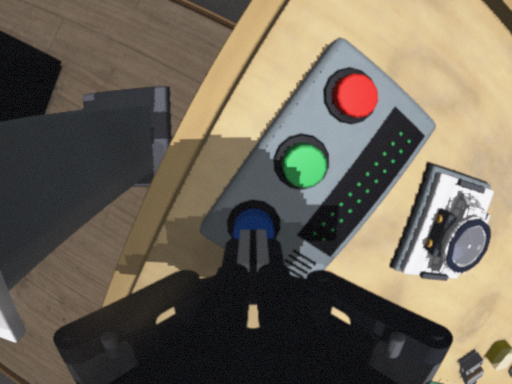

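Fingertips are over the blue key, with the watch still in its place at (468,245). Pressing slowly.

Emit:
jog_arm(
  motion=[
    [0,0,-0.9,0,0],
    [0,0,-0.6,0,0],
    [0,0,-0.3,0,0],
    [0,0,-0.2,0,0],
    [0,0,-0.2,0,0],
    [0,0,-0.1,0,0],
    [0,0,-0.1,0,0],
    [0,0,-0.1,0,0],
    [0,0,0,0,0],
    [0,0,0,0,0],
  ],
)

```text
clock: 6.55
ee_pos: [467.0, 43.0, 52.4]
eef_rot: [3.141, 0.0, 1.571]
force: [-2.2, -0.2, 4.0]
opening: -0.2
gripper_force: 1.8
```

Emit:
jog_arm(
  motion=[
    [0,0,-0.1,0,0],
    [0,0,-0.1,0,0],
    [0,0,0,0,0],
    [0,0,0,0,0],
    [0,0,0,0,0],
    [0,0,0,0,0],
    [0,0,0,0,0],
    [0,0,0,0,0],
    [0,0,0,0,0],
    [0,0,0,0,0],
  ],
)

```text
clock: 7.8
ee_pos: [467.1, 43.0, 50.5]
eef_rot: [3.141, 0.0, 1.571]
force: [-1.4, 0.1, 6.3]
opening: 0.1
gripper_force: 3.0
```

Emit:
jog_arm(
  motion=[
    [0,0,0.5,0,0],
    [0,0,1,0,0],
    [0,0,2,0,0],
    [0.95,1.3,0,0,0],
    [0.95,1.4,0,0,0],
    [0.95,1.3,0,0,0],
    [0,0,-0.8,0,0],
    [0,0,0,0,0],
    [0,0,0,0,0],
    [0,0,0,0,0],
  ],
)

```text
clock: 9.05
ee_pos: [495.3, 82.7, 77.3]
eef_rot: [-3.141, 0.0, 1.57]
force: [0.2, -0.2, -0.2]
opening: -0.2
gripper_force: 0.0
```

```bash
python3 - <<'E'
from h import *
W=bot.get_image("wrist"); cv2.imwrite("pics/wrist4.png",W[:,:,::-1])
cv2.imwrite("pics/scene4.png",cv2.resize(bot.get_image("scene")[180:290,140:280,::-1],None,fx=5,fy=5))
E
```

```text
(no output)
```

View pics/wrist4.png

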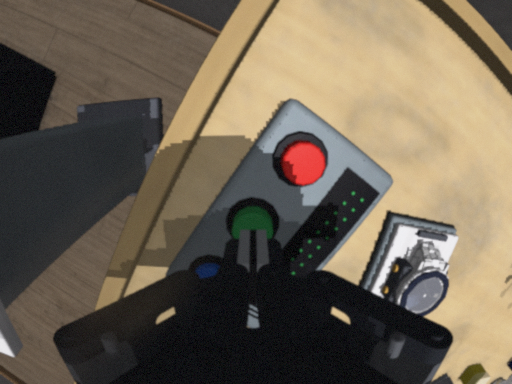

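View pics/scene4.png

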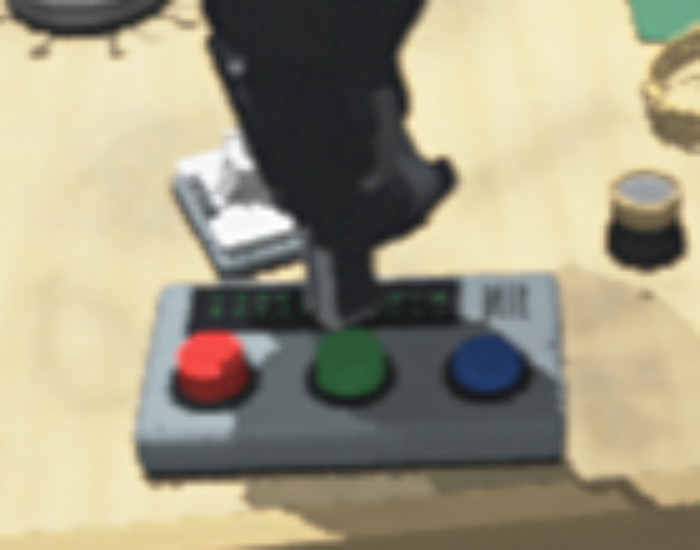

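The wrist view shows the tips over the green key at (253,222). In the scene crop, blue (487,362) is visibly lower than red (212,362) and green (350,362). Pressing green.

Emit:
jog_arm(
  motion=[
    [0,0,-0.9,0,0],
    [0,0,-0.6,0,0],
    [0,0,-0.3,0,0],
    [0,0,-0.2,0,0],
    [0,0,-0.2,0,0],
    [0,0,-0.2,0,0],
    [0,0,-0.2,0,0],
    [0,0,-0.1,0,0],
    [0,0,0,0,0],
    [0,0,0,0,0],
  ],
)

```text
clock: 10.4
ee_pos: [495.4, 83.0, 50.6]
eef_rot: [3.142, 0.0, 1.571]
force: [-2.6, 0.8, 5.9]
opening: -0.1
gripper_force: 2.9
```

Emit:
jog_arm(
  motion=[
    [0,0,0,0,0],
    [0,0,0,0,0],
    [0,0,0.5,0,0],
    [0,0,1,0,0],
    [0,0,2,0,0],
    [0,0,2,0,0],
    [0,0,2,0,0],
    [0,0,2,0,0],
    [0,0,0,0,0],
    [0,0,0,0,0],
  ],
)

```text
clock: 11.65
ee_pos: [495.4, 83.0, 144.9]
eef_rot: [-3.141, -0.0, 1.571]
force: [0.7, 0.4, 0.1]
opening: -0.1
gripper_force: 0.0
```

```bash
python3 - <<'E'
from h import *
print(bot.read_state()["ee_pos"])
W=bot.get_image("wrist"); S=bot.get_image("scene")
cv2.imwrite("pics/end.png",np.hstack([cv2.resize(S[180:290,140:280],(400,314)),cv2.resize(W,(400,314))])[:,:,::-1])
E
```

```text
[495.40926941  82.98150138 144.89391251]
```

View pics/end.png

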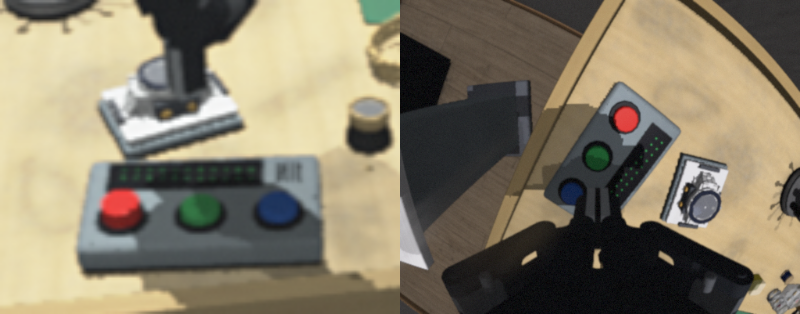

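The scene crop shows green (200,210) and blue (278,208) down and red (120,208) up. The watch lies in place and the gripper is clear.

```bash
python3 -c "
from cell import bot
print(bot.hand_in())"
```

```text
the job is handed in; nothing more can be done
None
```

I tapped the watch face at about 6 N, then pressed the blue key and after it the green key down at about 6 N each; the last pictures show the red key up and the watch in place, and I handed the job in at about 12 s, but no verdict came back.

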